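# Set up the cap counter: hopper, cup and feed lever

### The job

Make the cap counter ready for the next batch: lift the hopper off the sloping stand and lower it over the two pegs on top of the counter until it sits fully home. Then stand the small open cup (the one without a handle) upright in the middle of the delivery plate under the spout, and last of all swing the feed lever all the way over, away from the spout side. Set the hopper and the cup down rather than dropping them, and do not disturb the jar, the mug or the roll of tape.

Things in the scene. Friction and masses are not known exactly. Their poses are not given: they have to be found in the camera images.
- counter: The cap counter, a fixed grey machine; origin on the table under the centre of its housing, z up, x from its spout side to its back. Housing 120 (x) x 190 (y) x 120 mm high, its flat top the deck. Two steel pegs stand on the deck at x 0, y +68 and -68 mm: 10 mm in diameter, 22 mm high, the last 6 mm tapered. A side pod, x -80 to 50, y 95 to 157 mm, 50 mm high, carries the feed lever.
- seat (a point): Centre of the counter's deck, 120 mm above the table, midway between the two pegs; axes as the counter's. The hopper's origin comes to this point when it is fully home, its y axis along the line of the pegs (either way round).
- plate (a point): Centre of the top of the flat delivery plate, 100 (x) x 110 (y) mm, 10 mm thick, at the foot of the counter's front (counter x -110, y 0 mm). Behind it, towards counter +x, the housing wall is 50 mm off, and from that wall a spout 34 mm wide sticks out to 20 mm short of this point, its underside 88 mm and its top 104 mm above the plate.
- stand_rest (a point): Centre of the upper face of the fixed plywood sloping stand, 55 mm above the table; axes of the stand, z up, x level and towards the rising side. The face, 130 x 190 mm, slopes 30 degrees, rising towards +x, with a 12 mm lip along its low edge nearest the robot.
- hopper: The hopper, an open grey plastic tub, 350 g; origin at the centre of its underside, z along its own axis. It starts on the sloping stand, its z axis leaning 30 degrees to the stand's low side. Bottom flange 100 (x) x 170 (y) x 10 mm with two through holes 14 mm in diameter at x 0, y +68 and -68 mm; tub 100 x 110 mm, rim at z = 70 mm.
- hopper_grip (a point): Middle of the hopper's carrying bar, a straight bar across the mouth along the hopper's x, 14 mm wide (y), from z = 94 to 108 mm, 84 mm clear between its uprights. This point is at hopper z = 101 mm; axes as the hopper's.
- cup: The small open cup, white plastic, no handle, 70 mm high, outer diameter 50 mm at the foot and 56 mm at the rim, wall 3 mm, 60 g; origin at the centre of its underside, z up. Stands on the table.
- feed_lever (a joint): The feed lever's angle, rad: about 0 at the start (leaning 0.5 rad to the spout side, counter -x), 1.0 when fully over (leaning 0.5 rad to counter +x). It stays where it is left. Light, under 2 N at the tip.
- feed_lever_tip (a point): Centre of the black ball, 26 mm in diameter, on the end of the feed lever's 10 mm thick steel rod; 80 mm from the hinge. The hinge axis runs along the counter's y, at counter x -25, y 130, z 72 mm.
- jar: A closed jar, 58 mm in diameter, 92 mm high; origin under its centre. Leave alone.
- mug: A mug with a handle on its +y side, 74 mm in diameter, 88 mm high; origin under its centre. Leave alone.
- tape: A roll of tape lying flat, 84 mm in diameter, 24 mm high; origin under its centre. Leave alone.
Things that resemble listed ones, but are neither listed nor needed, are in the scene too. There is more than one size of the hopper; the job needs the larger.

How it is judged:
On the way, in this order (a step that is already met when the one before it is completed fails the run):
1. the hopper sits fully home on the counter's pegs and has been let go (horizontal distance between hopper and seat below 0.004 m and z of hopper in the frame of seat between -0.003 and 0.003 m and angle between the y axis of hopper and the y axis of counter, either way round below 0.05 rad and angle between hopper's own z axis and vertical below 0.04 rad and contact force between the fingers and hopper below 0.05 N and linear speed of hopper below 0.02 m/s), for 0.2 s.
2. the cup stands upright in the middle of the delivery plate and has been let go (horizontal distance between cup and plate below 0.02 m and z of cup in the frame of plate between -0.003 and 0.003 m and angle between cup's own z axis and vertical below 0.06 rad and contact force between the fingers and cup below 0.05 N and linear speed of cup below 0.02 m/s), for 0.2 s.
3. the feed lever is swung all the way over (value of joint feed_lever above 0.88 rad), for 0.2 s.
At the end, for the whole second after the job is handed in: The hopper is on the counter's pegs, within 4 mm and 0.05 rad of square, its underside within 3 mm of the deck; the cup stands upright (within 0.06 rad) on the delivery plate, within 20 mm of its centre; the feed lever is beyond 0.88 rad of 1.0; hopper and cup are at rest (horizontal distance between hopper and seat below 0.004 m and z of hopper in the frame of seat between -0.003 and 0.003 m and angle between the y axis of hopper and the y axis of counter, either way round below 0.05 rad and angle between hopper's own z axis and vertical below 0.04 rad and horizontal distance between cup and plate below 0.02 m and z of cup in the frame of plate between -0.003 and 0.003 m and angle between cup's own z axis and vertical below 0.06 rad and value of joint feed_lever above 0.88 rad and linear speed of each of hopper, cup below 0.02 m/s); the robot touches nothing.
It fails at once if the jar is moved more than 30 mm or tipped (distance of jar from where it was at the start of the episode above 0.03 m or angle between jar's own z axis and vertical above 0.35 rad).
It fails at once if the mug is moved more than 30 mm or tipped (distance of mug from where it was at the start of the episode above 0.03 m or angle between mug's own z axis and vertical above 0.35 rad).
It fails at once if the tape is moved more than 30 mm or tipped (distance of tape from where it was at the start of the episode above 0.03 m or angle between tape's own z axis and vertical above 0.35 rad).
It fails at once if the hopper is let go more than 35 mm above the deck (horizontal distance between hopper and seat below 0.08 m and z of hopper in the frame of seat above 0.035 m and contact force between the fingers and hopper below 0.01 N).
It fails at once if the cup is let go more than 15 mm above the delivery plate (horizontal distance between cup and plate below 0.05 m and z of cup in the frame of plate above 0.015 m and contact force between the fingers and cup below 0.01 N).
It also fails if it takes over 66 s, if anything falls off the work surface, if the arm or the gripper's body presses on something with over 40 N, if the wrist force passes 120 N, or if a joint passes its speed limit or range.

### The arm

A 6-joint arm with a two-finger parallel gripper is mounted at the origin on the work surface. World frame = base frame: x ahead of the robot, y to its left, z up, the work surface at z = 0. Lengths are in m, angles in rad, forces in N, time in s.
With the tool pointing down it reaches from about 0.35 to 0.775 m from the base axis. Payload 7.3 kg.
Tool frame: the origin (TCP) lies midway between the tips of the shut fingers; the grasp point (between the pads) lies 19 mm behind it (tcp_to_grasp is the distance from the TCP to the grasp point, in m); z points along the fingers, y is the line along which they close (so a half turn about z gives the same grasp; the last joint's range is limited). The gripper opens to 92 mm and grips with 3 to 60 N. Pads are 19 mm wide; open, the fingers measure 130 mm over their backs; the gripper's body (75 mm by 190 mm) begins 47 mm behind the grasp point.
Start: joints at [-1.251, 0.342, 1.524, -0, 1.275, -0.146], TCP at [0.236, -0.469, 0.227] pointing down, gripper open.
Joint ranges: [-2.53, 2.53], [-0.77, 2.02], [0.04, 2.7], [-1, 4.14], [0.28, 2.66], [-3.11, 3.11]. Speed limits (rad/s): [2.57, 2.57, 3.14, 3.14, 3.14, 3.14].

### API

Orientations are given as [roll, pitch, yaw] about the fixed x, y, z axes, in that order (R = Rz(yaw) Ry(pitch) Rx(roll)).
In Python, from cell import observe, read_camera, calibration, hand_in, tcp_to_grasp gives the robot as it stands.
- The arm moves only by the tool send_rows, never from a script. Its argument "targets" is a list of rows, each a list of 5 numbers: the opening, from 0 (shut) to 1 (fully open), then the shift along the world's x, y, z in m, then the turn about the world's z in rad. A call has 1 to 5 rows; each row shifts and turns the commanded pose from where the row before left it; what a row does not reach is not made up. A row lasts 1/10 s, in which the tool goes at most 50 mm and 8.59 degrees, less where a joint would pass 70% of its speed; a pose out of reach is approached as far as the arm can. A call is refused whole if a number of a shift passes 0.05 or a number of a turn 0.15, either way. A call with a gripper value outside its range is refused whole. The fingers move at their own pace and stop on an object; "grip_force" is the grip in N (left out, the last holds). Time passes only in rows, so rows that do not move let the fingers close. It gives the time, the measured TCP pose, the force, the opening and the grip force at its end, in the units of the state.
- observe(): the state, without advancing time (a new reading comes with each control period).
- read_camera(name): name is "scene" or "top"; returns (picture, depth): 420x560x3 uint8, red, green, blue; 420x560 float32, m along the optical axis (not along the pixel's ray), 0 where there is no reading.
- calibration(name): a dict with "intrinsics" (3x3 intrinsics, pixels), "k1" (the pictures are not rectified: a ray, as slopes to the right and down, at radius r is drawn at 1 + k1 r^2 times it, then the intrinsics apply), "world_to_cam" (4x4, takes a point from world to camera coordinates). Camera axes: x right, y up, looking along -z (the intrinsics and any distortion apply to the point x, -y, -z); pixel columns grow to the right and rows downward; lengths in m; the calibration is good to about 2 mm. A picture is of the moment at which its call begins. calibration takes no time and is no camera call.
- hand_in(): hands the job in; it is judged then, once.
The state is a dict: "time": time; "qpos": joint angles; "qvel": joint speeds; "joint_efforts": joint torques, N m; "tool_pos": TCP position; "tool_rot": TCP orientation; "contact_force": force on the tool from outside, world axes, zero at the start; "torque": the same for the moment, N m; "opening": finger opening in m; "grip_force": force on a finger pad.
Only numpy, scipy, OpenCV 4.12 (cv2) and the standard library are available. Lean on these libraries where they do the work, as an engineer would, in place of code of your own. Each camera call takes 0.05 s, during which the arm holds its last target. There are 200 camera calls.

## Working session

There is one attempt and no reset: what is moved stays moved. The work goes in short steps, Python scripts to look and compute and a tool call to move; the robot and the scene stay as the last step left them, time stands still between calls to the robot, and variables do not carry over. Pictures are saved under pics/ and viewed, at most 10 in all, crops included, and the job is handed in when it is done.

Besides the shell and the picture viewer there is one more tool, called by a JSON object that holds its "name" and its "arguments", one argument or row to a line. send_rows: Moves the arm, as the interface text tells. Its arguments: {"type":"object","properties":{"targets":{"type":"array","items":{"type":"array","items":{"type":"number"}}},"grip_force":{"type":"number"}},"required":["targets"]}

```bash
mkdir -p pics; cat > h.py <<'E'
import numpy as np, cv2
from cell import observe, read_camera, calibration, hand_in, tcp_to_grasp
def cloud(name):
    p,d=read_camera(name); c=calibration(name)
    K=np.array(c["intrinsics"]);k1=float(c["k1"]);W=np.array(c["world_to_cam"])
    v,u=np.mgrid[:420,:560].astype(float)
    x=(u-K[0,2])/K[0,0]; y=(v-K[1,2])/K[1,1]
    rd=np.hypot(x,y); r=rd.copy()
    for _ in range(20): r=rd/(1+k1*r*r)
    s=np.where(rd>0,r/np.maximum(rd,1e-9),1)
    P=np.stack([x*s*d,-y*s*d,-d],-1)
    P=(P-W[:3,3])@W[:3,:3]
    P[d<=0]=np.nan
    return p,P
E
python3 - <<'E'
from h import *
for n in("scene","top"):
    p,P=cloud(n); np.savez(n+"0.npz",p=p,P=P)
    cv2.imwrite(f"pics/{n}0.png",cv2.resize(p[:,:,::-1],(800,600)))
    W=np.array(calibration(n)["world_to_cam"]);print(n,-W[:3,:3].T@W[:3,3])
print(observe(),tcp_to_grasp)
E
```

```text
scene [1.00704762 0.07227934 0.97889748]
top [ 0.43382818 -0.00550049  0.92430676]
{'time': 0.1, 'qpos': array([-1.25099249e+00,  3.42661976e-01,  1.52491384e+00, -1.01901118e-05,
        1.27543186e+00, -1.45969604e-01]), 'qvel': array([-1.06523806e-03, -3.01868101e-03, -3.70500580e-03, -7.06275747e-04,
       -6.30878013e-05,  3.96767835e-06]), 'joint_efforts': array([ 2.23964758e-03, -4.32001412e+01, -2.44694513e+01,  7.19201867e-02,
        5.26349153e-02, -3.09367022e-05]), 'tool_pos': array([ 0.23569851, -0.46870302,  0.22611251]), 'tool_rot': array([-3.14019126e+00, -1.96176530e-04,  4.65776272e-01]), 'contact_force': array([ 0.19341237, -0.50180675,  0.35948273]), 'torque': array([ 0.02565339, -0.017243  , -0.01913226]), 'grip_force': 0.0, 'opening': 0.09158828695877745} 0.0188
```

View pics/scene0.png

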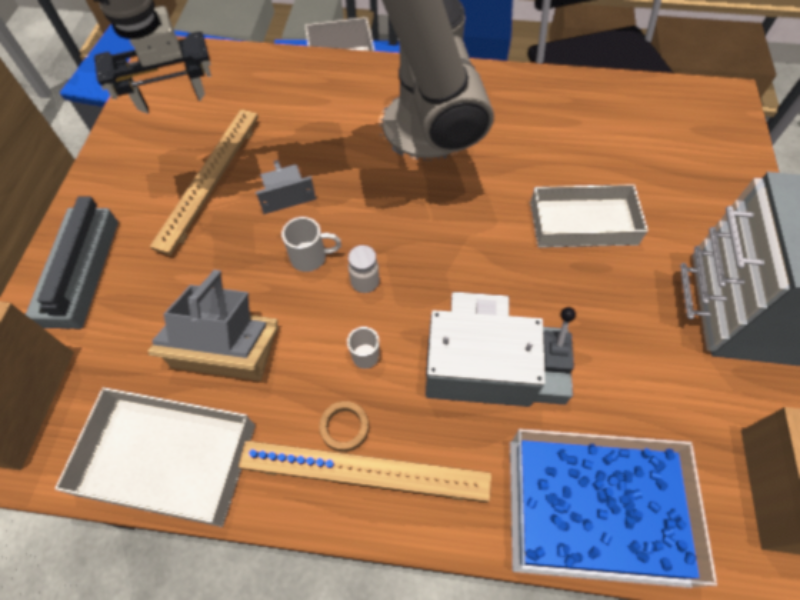

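View pics/top0.png

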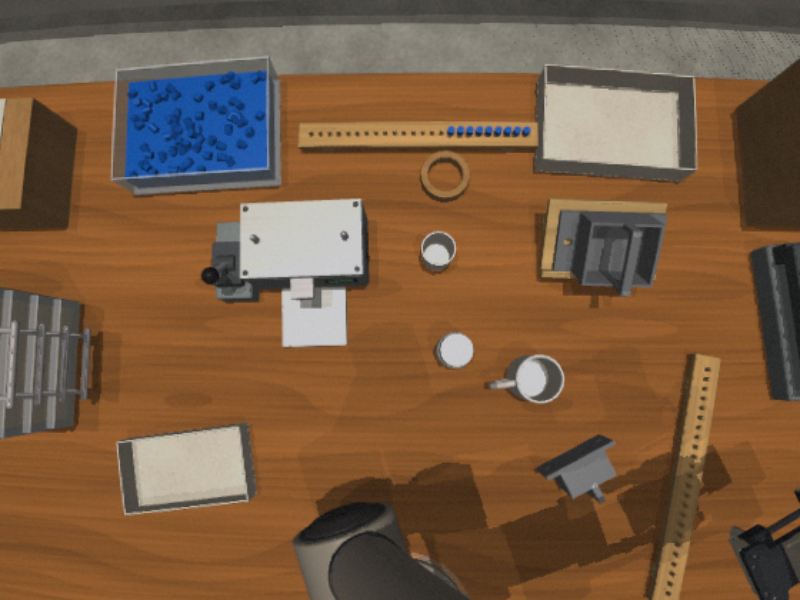

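The top view shows the counter with pegs at about (255,239) and (344,236), the lever ball at (210,275) and the cup at (438,250). The jar is at (455,350), the mug at (535,378) and the hopper on its stand at about (615,250), with its bar running (630,225)-(625,290). Next I measure these from the depth clouds.

```bash
cat > m.py <<'E'
from h import *
import sys
def px(a,b,c,d): # 800-scale box -> slices
    s=.7; return slice(int(b*s),int(d*s)),slice(int(a*s),int(c*s))
T=np.load("top0.npz");S=np.load("scene0.npz")
def rect(Q):
    r=cv2.minAreaRect((Q[:,:2]*1000).astype(np.float32)); return np.round(r[0],1),np.round(r[1],1),round(r[2],1),len(Q)
def sel(D,box,lo,hi):
    Q=D["P"][px(*box)].reshape(-1,3); return Q[(Q[:,2]>lo)&(Q[:,2]<hi)]
for n,D,b in(("top",T,(225,190,380,290)),("scene",S,(415,290,550,410))):
    Q=sel(D,b,.114,.126); print(n,"deck",rect(Q),np.median(Q[:,2]))
    Q=sel(D,b,.132,.150); 
    for s in(0,1):
        m=Q[:,1]>np.median(D["P"][px(*b)][...,1]) if s else Q[:,1]<=np.median(D["P"][px(*b)][...,1])
        print(" peg",Q[m].mean(0).round(4),m.sum(),Q[m][:,2].max() if m.any() else 0)
for n,D,b in(("top",T,(410,220,470,280)),("scene",S,(340,320,390,375))):
    Q=sel(D,b,.055,.08); c,r=cv2.minEnclosingCircle((Q[:,:2]*1000).astype(np.float32)); print(n,"cup rim",c,r,np.percentile(Q[:,2],[50,95]),len(Q))
for n,D,b in(("top",T,(282,285,348,348)),("scene",S,(440,285,520,325))):
    Q=sel(D,b,.005,.016); print(n,"plate",rect(Q))
for n,D,b in(("top",T,(195,250,235,300)),("scene",S,(545,295,590,330))):
    Q=sel(D,b,.125,.175); print(n,"ball",Q.mean(0),Q.max(0),Q.min(0),len(Q))
for n,D,b in(("top",T,(540,195,680,305)),("scene",S,(150,260,280,380))):
    Q=sel(D,b,.01,.25); print(n,"hopper z hist",np.histogram(Q[:,2],bins=12,range=(0,.24))[0])
    i=np.argsort(-Q[:,2])[:1]; print(Q[i])
for n,D,b in(("top",T,(430,325,480,375)),("top",T,(485,345,570,410)),("top",T,(415,145,475,205))):
    Q=sel(D,b,.015,.12); print(n,"other",rect(Q),Q[:,2].max())
E
python3 m.py
```

```text
top deck (array([604.5, 159.8]), array([136.8, 186.9]), 2.0, 4576) 0.12043124491157445
 peg [nan nan nan] 0 0
 peg [nan nan nan] 0 0
scene deck (array([599.8, 160.6]), array([147.6, 186.4]), 2.1, 3584) 0.11845807447062291
 peg [nan nan nan] 0 0
 peg [nan nan nan] 0 0
top cup rim (608.8302001953125, -51.19586181640625) 28.1153621673584 [0.06882397 0.07192854] 156
scene cup rim (609.633544921875, -49.50960159301758) 28.153064727783203 [0.06639165 0.07067915] 150
top plate (array([504.1, 155.7]), array([101.3, 110.5]), 1.2, 1737)
scene plate (array([477.1, 155.9]), array([ 45.3, 110.6]), 2.8, 401)
top ball [0.55150843 0.28510435 0.15396584] [0.56511336 0.29826606 0.16052811] [0.54014189 0.27490566 0.12500458] 126
scene ball [0.55810576 0.28701221 0.14834624] [0.56888394 0.29987766 0.1580356 ] [0.54465495 0.27555124 0.12558008] 113
top hopper z hist [  22  235  923 1176 1355  410  449  244  107    0    0    0]
[[ 0.61273775 -0.33050656  0.1749529 ]]
scene hopper z hist [ 135  329  558  730 1222  538  506  141   72    0    0    0]
[[ 0.61592147 -0.31859669  0.17512979]]
top other (array([447.5, -76.1]), array([53.9, 54.2]), 0.0, 533) 0.09688435268280833
top other (array([ 396.5, -194.5]), array([73.4, 99.2]), 39.4, 678) 0.0911028365984798
top other (array([752.3, -64.7]), array([ 93.7, 100.7]), 1.0, 612) 0.03240988693213661m.py:15: RuntimeWarning: Mean of empty slice.
  print(" peg",Q[m].mean(0).round(4),m.sum(),Q[m][:,2].max() if m.any() else 0)
  ret = um.true_divide(
```

```bash
python3 - <<'E'
from h import *
T=np.load("top0.npz")["p"];S=np.load("scene0.npz")["p"]
f=lambda I,x,y:cv2.resize(I[y:y+75,x:x+100,::-1],(400,300),interpolation=cv2.INTER_CUBIC)
cv2.imwrite("pics/c1.png",np.vstack([np.hstack([f(T,165,135),f(S,290,208)]),np.hstack([f(T,375,135),f(S,100,187)])]))
E
```

```text
(no output)
```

View pics/c1.png

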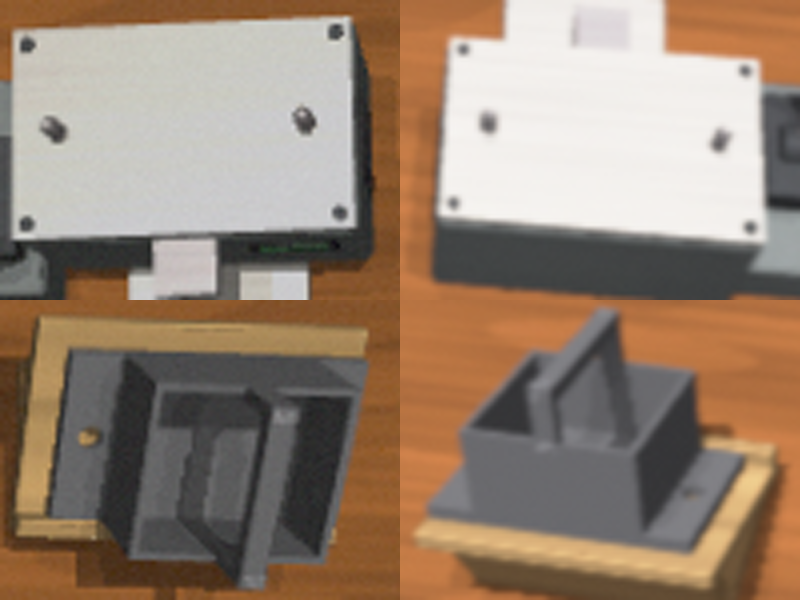

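The crops show the four deck screws and both peg streaks, and the hopper's bar tilted towards the robot. I fit box models to the clouds for the hopper and the counter, and use the screws as a check.

```bash
cat > fit.py <<'E'
from h import *
from scipy.optimize import least_squares
from scipy.spatial.transform import Rotation as R
B=lambda a,b,c,d,e,f:(np.array([a+b,c+d,e+f])/2,np.array([b-a,d-c,f-e])/2)
HOP=[B(-50,50,-85,85,0,10),B(-50,50,-55,55,0,6),B(-50,-46,-55,55,0,70),B(46,50,-55,55,0,70),B(-50,50,-55,-51,0,70),B(-50,50,51,55,0,70),B(-42,42,-7,7,94,108),B(-50,-42,-7,7,60,108),B(42,50,-7,7,60,108)]
CTR=[B(-60,60,-95,95,0,120),B(-160,-60,-55,55,0,10),B(-80,50,95,157,0,50),B(-90,-60,-17,17,98,114)]
CUP=None
def sdf(Q,boxes):
    o=np.full(len(Q),1e3)
    for c,h in boxes:
        d=np.abs(Q-c)-h
        o=np.minimum(o,np.linalg.norm(np.maximum(d,0),axis=1)+np.minimum(d.max(1),0))
    return o
def fit(Q,boxes,x0,tilt=0,free=False,r=15):
    """x0: x,y,z mm, yaw, (tilts); returns pose"""
    def pose(p):
        e=[0,0] if len(p)==4 else p[4:6]
        return R.from_euler('z',p[3])*R.from_euler('xyz',[e[0],tilt+e[1],0])
    p=np.array(x0,float)
    for g in(40,r,r*.6):
        d=sdf(pose(p).inv().apply(Q-p[:3]),boxes); q=Q[np.abs(d)<g]
        s=least_squares(lambda p:sdf(pose(p).inv().apply(q-p[:3]),boxes),p,loss='soft_l1',f_scale=1.5,x_scale=[1,1,1,.02]+[.02]*(len(p)-4)); p=s.x
    return p,np.median(np.abs(s.fun)),len(q)
def crop(P,lo,hi):
    Q=P.reshape(-1,3)*1000; return Q[np.all((Q>lo)&(Q<hi),axis=1)]
E
python3 - <<'E'
from fit import *
for n in("top","scene"):
    D=np.load(n+"0.npz");P=D["P"]
    Q=crop(P,(400,40,5),(700,330,125)); print(n,"counter",fit(Q,CTR,[604,159,0,.03]))
    Q=crop(P,(480,-420,25),(720,-200,200))
    print(n,"hopper",fit(Q,HOP,[640,-310,58,0],-np.pi/6))
    print(n,"hopper6",fit(Q,HOP,[640,-310,58,0,0,0],-np.pi/6))
    # screws
    c=calibration(n);K=np.array(c["intrinsics"]);W=np.array(c["world_to_cam"])
    o,s=(([165,135],[(27,44),(337,32),(341,213),(27,224)]) if n=="top" else ([290,208],[(63,49),(345,70),(350,227),(53,203)]))
    g=D["p"].mean(2); pts=[]
    for a in s:
        u,v=np.round(np.array(a)/4+o-.4).astype(int); w=np.clip(150-g[v-2:v+4,u-2:u+4],0,None) 
        yy,xx=np.mgrid[v-2:v+4,u-2:u+4]; uv=np.array([(w*xx).sum(),(w*yy).sum()])/w.sum()
        r=(uv-K[:2,2])/[K[0,0],K[1,1]]; t=r.copy()
        for _ in range(20): t=r/(1+c["k1"]*t@t)
        d=np.array([t[0],-t[1],-1])@W[:3,:3]; C=-W[:3,:3].T@W[:3,3]
        pts.append((C+d*(.12-C[2])/d[2])[:2]*1000)
    print(np.round(pts,1).tolist(),np.mean(pts,0))
E
```

```text
top counter (array([6.13581087e+02, 1.60046623e+02, 4.63715420e-01, 3.74763629e-02]), np.float64(0.8888663755667068), 7762)
top hopper (array([ 6.28146153e+02, -3.23856739e+02,  5.77060816e+01, -1.89641449e-02]), np.float64(1.4317683563153665), 4456)
top hopper6 (array([ 6.27703037e+02, -3.24367458e+02,  5.79206368e+01, -7.21092285e-03,
       -1.76954619e-02,  7.07792275e-03]), np.float64(1.3513170365814533), 4456)
[[660.1, 247.0], [666.7, 76.7], [567.3, 73.1], [560.7, 243.1]] [613.69904242 159.98442013]
scene counter (array([ 6.13863044e+02,  1.63833071e+02, -1.47976419e+00,  3.77920227e-02]), np.float64(0.8932942566407007), 6027)
scene hopper (array([ 6.28587786e+02, -3.23206367e+02,  5.50865515e+01, -1.60539947e-02]), np.float64(1.1743748051547236), 3358)
scene hopper6 (array([ 6.29181980e+02, -3.22984074e+02,  5.51492162e+01, -2.48641497e-02,
        8.99571783e-03, -9.86662265e-03]), np.float64(1.190591713764448), 3380)
[[568.3, 73.1], [561.5, 242.7], [661.5, 246.5], [667.8, 76.9]] [614.75455453 159.81955949]
```

Both cameras agree to about 1 to 2 mm. The seat is at (614,160) with yaw 0.038, and the bar grip point is at about (578,-323,144) with yaw -0.018. I move above the bar.

{"name": "send_rows", "arguments": {
  "targets": [
    [1, 0.04, 0.018, 0, -0.1],
    [1, 0.045, 0.02, 0, -0.1],
    [1, 0.045, 0.02, 0, -0.1],
    [1, 0.045, 0.02, 0, -0.1],
    [1, 0.045, 0.02, 0, -0.084]
  ]
}}

```text
time: 0.6
tool_pos: [0.4573, -0.3699, 0.2264]
tool_rot: [-3.141, 0.001, -0.022]
contact_force: [0.1, -0.0, 0.4]
opening: 0.0921
grip_force: 0.0
```

{"name": "send_rows", "arguments": {
  "targets": [
    [1, 0.045, 0.018, 0, 0],
    [1, 0.045, 0.017, 0, 0],
    [1, 0.032, 0.013, 0, 0],
    [1, 0, 0, -0.03, 0],
    [1, 0, 0, 0, 0]
  ]
}}

```text
time: 1.1
tool_pos: [0.5767, -0.3209, 0.1918]
tool_rot: [-3.137, 0.008, -0.016]
contact_force: [-2.1, 1.0, -1.8]
opening: 0.0916
grip_force: 0.0
```

{"name": "send_rows", "arguments": {
  "targets": [
    [1, 0.001, -0.002, -0.025, 0],
    [1, 0, 0, -0.02, 0],
    [1, 0, 0, -0.014, 0],
    [1, 0, 0, -0.01, 0],
    [1, 0, 0, 0, 0]
  ]
}}

```text
time: 1.6
tool_pos: [0.578, -0.3251, 0.1268]
tool_rot: [-3.14, 0.002, -0.019]
contact_force: [-0.0, -0.1, 0.5]
opening: 0.0919
grip_force: 0.0
```

{"name": "send_rows", "arguments": {
  "targets": [
    [0.4, 0, 0, 0, 0],
    [0.2, 0, 0, 0, 0],
    [0.05, 0, 0, 0, 0],
    [0.0, 0, 0, 0, 0],
    [0, 0, 0, 0, 0]
  ],
  "grip_force": 30
}}

```text
time: 2.1
tool_pos: [0.5789, -0.3251, 0.1281]
tool_rot: [3.141, -0.0, -0.018]
contact_force: [-0.5, 0.4, 0.3]
opening: 0.0565
grip_force: 0.0
```

{"name": "send_rows", "arguments": {
  "targets": [
    [0, 0, 0, 0, 0],
    [0, 0, 0, 0, 0]
  ]
}}

```text
time: 2.3
tool_pos: [0.5788, -0.325, 0.1278]
tool_rot: [3.141, -0.0, -0.018]
contact_force: [0.4, 0.4, -0.1]
opening: 0.0406
grip_force: 0.0
```

{"name": "send_rows", "arguments": {
  "targets": [
    [0, 0, 0.002, -0.002, 0],
    [0, 0, 0, 0, 0],
    [0, 0, 0, 0, 0],
    [0, 0, 0, 0, 0],
    [0, 0, 0, 0, 0]
  ]
}}

```text
time: 2.8
tool_pos: [0.5787, -0.3232, 0.1256]
tool_rot: [3.141, 0.0, -0.018]
contact_force: [0.1, -1.2, -2.3]
opening: 0.0141
grip_force: 30.0
```

{"name": "send_rows", "arguments": {
  "targets": [
    [0, 0, 0, 0, 0],
    [0, 0, 0, 0, 0],
    [0, 0, 0, 0, 0]
  ]
}}

```text
time: 3.1
tool_pos: [0.5788, -0.323, 0.1256]
tool_rot: [-3.142, 0.0, -0.018]
contact_force: [0.7, -0.2, -1.8]
opening: 0.0137
grip_force: 30.0
```

Gripped at an opening of 14 mm. I lift it and look.

{"name": "send_rows", "arguments": {
  "targets": [
    [0, 0, 0, 0.01, 0],
    [0, 0, 0, 0.02, 0],
    [0, 0, 0, 0.03, 0],
    [0, 0, 0, 0.04, 0],
    [0, 0, 0, 0.04, 0]
  ]
}}

```text
time: 3.6
tool_pos: [0.5783, -0.3224, 0.2671]
tool_rot: [-3.14, 0.001, -0.018]
contact_force: [0.7, -0.2, -2.5]
opening: 0.0136
grip_force: 30.0
```

{"name": "send_rows", "arguments": {
  "targets": [
    [0, 0, 0, 0.04, 0],
    [0, 0, 0, 0.02, 0],
    [0, 0, 0, 0.0, 0],
    [0, 0, 0, 0, 0],
    [0, 0, 0, 0, 0]
  ]
}}

```text
time: 4.1
tool_pos: [0.5782, -0.3226, 0.3233]
tool_rot: [-3.139, 0.004, -0.018]
contact_force: [0.1, 0.1, -3.9]
opening: 0.014
grip_force: 30.0
```

```bash
cat > hop.py <<'E'
from fit import *
def hop(tag,ns=("top","scene"),tilt=0):
    g=np.array(observe()["tool_pos"])*1000; yaw=observe()["tool_rot"][2]
    for n in ns:
        p,P=cloud(n); np.savez(f"{n}_{tag}.npz",p=p,P=P)
        Q=crop(P,(g[0]-130,g[1]-130,g[2]-130),(g[0]+130,g[1]+130,g[2]+8))
        q,m,k=fit(Q,HOP,[g[0]+101*np.sin(-tilt),g[1],g[2]+19-101*np.cos(tilt),yaw,0,0],tilt)
        print(n,"pos",q[:3].round(1),"yaw %.3f tilt %.3f %.3f"%(q[3],q[4],q[5]+tilt),"res %.2f"%m,k)
    print("tcp",g.round(1),yaw)
E
python3 - <<'E'
from hop import *
hop("l1",tilt=-.52); hop("l1b",tilt=-.2)
E
```

```text
top pos [ 626.9 -322.2  253.5] yaw -0.022 tilt 0.005 -0.513 res 0.63 2493
scene pos [ 626.9 -321.3  252.3] yaw -0.015 tilt -0.003 -0.506 res 0.80 3531
tcp [ 578.2 -322.6  323.3] -0.018105489604612668
top pos [ 627.2 -322.3  253.8] yaw -0.024 tilt 0.007 -0.514 res 0.62 2495
scene pos [ 624.9 -321.3  251.4] yaw -0.019 tilt 0.001 -0.517 res 0.66 3532
tcp [ 578.4 -322.7  323.6] -0.018185869054119008
```

{"name": "send_rows", "arguments": {
  "targets": [
    [0, 0, 0, 0, 0],
    [0, 0, 0, 0, 0],
    [0, 0, 0, 0, 0]
  ],
  "grip_force": 10
}}

```text
time: 4.6
tool_pos: [0.5788, -0.3231, 0.3256]
tool_rot: [3.142, 0.0, -0.018]
contact_force: [-0.4, -0.8, -3.2]
opening: 0.0142
grip_force: 10.0
```

```bash
python3 -c "
from hop import *
hop('l2',('scene',),-.45)"
```

```text
scene pos [ 601.8 -321.7  245.6] yaw -0.011 tilt -0.021 -0.225 res 0.90 3625
tcp [ 578.8 -323.1  325.6] -0.018200419258810552
```

Swinging down nicely. A little less grip next.

{"name": "send_rows", "arguments": {
  "targets": [
    [0, 0, 0, 0, 0],
    [0, 0, 0, 0, 0],
    [0, 0, 0, 0, 0],
    [0, 0, 0, 0, 0]
  ],
  "grip_force": 7
}}

```text
time: 5.05
tool_pos: [0.5788, -0.3231, 0.3258]
tool_rot: [3.141, -0.0, -0.018]
contact_force: [0.2, 0.4, -2.9]
opening: 0.014
grip_force: 7.0
```

```bash
python3 -c "
from hop import *
hop('l3',('scene',),-.2)"
```

```text
scene pos [ 597.9 -321.8  245. ] yaw -0.018 tilt -0.023 -0.229 res 0.75 3620
tcp [ 578.8 -323.1  325.8] -0.018158718433281873
```

{"name": "send_rows", "arguments": {
  "targets": [
    [0, 0, 0, 0, 0],
    [0, 0, 0, 0, 0],
    [0, 0, 0, 0, 0]
  ],
  "grip_force": 5
}}

```text
time: 5.4
tool_pos: [0.5788, -0.3231, 0.3257]
tool_rot: [3.142, 0.0, -0.018]
contact_force: [0.4, -0.1, -3.9]
opening: 0.0137
grip_force: 5.0
```

```bash
python3 -c "
from hop import *
hop('l4',('scene','top'),-.2)"
```

```text
scene pos [ 589.6 -321.7  243.3] yaw -0.013 tilt -0.027 -0.105 res 0.91 3479
top pos [ 586.3 -323.2  244.9] yaw -0.021 tilt -0.036 -0.117 res 0.89 2679
tcp [ 578.8 -323.1  325.7] -0.018221794069953168
```

Tilt is now about -0.11. A quick +x start with a slow stop should shake it closer to plumb.

{"name": "send_rows", "arguments": {
  "targets": [
    [0, 0.01, 0, 0, 0],
    [0, 0.008, 0, 0, 0],
    [0, 0.005, 0, 0, 0],
    [0, 0.002, 0, 0, 0],
    [0, 0, 0, 0, 0]
  ]
}}

```text
time: 6.0
tool_pos: [0.6039, -0.3231, 0.3255]
tool_rot: [-3.142, 0.0, -0.018]
contact_force: [-0.2, -0.3, -2.9]
opening: 0.0143
grip_force: 5.0
```

```bash
python3 -c "
from hop import *
hop('l5',('scene','top'),-.1)"
```

```text
scene pos [ 605.7 -321.9  242.6] yaw -0.018 tilt -0.034 -0.058 res 0.74 3445
top pos [ 602.7 -323.2  244.3] yaw -0.024 tilt -0.040 -0.063 res 0.92 2904
tcp [ 603.9 -323.1  325.5] -0.01803629398756934
```

```bash
sed -i 's/g\[2\]+8))/g[2]-7))/' hop.py; python3 - <<'E'
from hop import *
for n in("top","scene"):
    P=np.load(n+"_l5.npz")["P"]; g=np.array([603.9,-323.1,325.5])
    for hi in (-7,-14,-40):
        Q=crop(P,g-130,(g[0]+130,g[1]+130,g[2]+hi)); q,m,k=fit(Q,HOP,[603,-322,244,-.02,0,-.06]); print(n,hi,q.round(3),m,k)
E
```

```text
top -7 [ 6.02427e+02 -3.23202e+02  2.44269e+02 -2.80000e-02 -4.10000e-02
 -6.40000e-02] 0.893003155310641 2882
top -14 [ 6.02225e+02 -3.22943e+02  2.44366e+02 -3.50000e-02 -4.30000e-02
 -6.60000e-02] 0.8991265770618 2823
top -40 [ 6.02418e+02 -3.22813e+02  2.44408e+02 -3.10000e-02 -4.40000e-02
 -6.70000e-02] 0.8168101193101958 2297
scene -7 [ 6.09380e+02 -3.21910e+02  2.42863e+02 -1.60000e-02 -3.40000e-02
 -5.80000e-02] 0.8698212444023339 3392
scene -14 [ 6.09278e+02 -3.21833e+02  2.42728e+02 -1.50000e-02 -3.20000e-02
 -5.30000e-02] 0.8603363671411657 3253
scene -40 [ 6.09372e+02 -3.21570e+02  2.42853e+02 -1.30000e-02 -3.70000e-02
 -5.30000e-02] 0.8754165071648705 2368
```

{"name": "send_rows", "arguments": {
  "targets": [
    [0, 0.0, 0.01, 0, 0],
    [0, 0, 0.025, 0, 0.01],
    [0, 0, 0.035, 0, 0.015],
    [0, 0, 0.04, 0, 0.015],
    [0, 0, 0.04, 0, 0.015]
  ],
  "grip_force": 12
}}

```text
time: 6.6
tool_pos: [0.6032, -0.1711, 0.326]
tool_rot: [-3.141, -0.0, 0.037]
contact_force: [0.1, -0.8, -4.0]
opening: 0.0141
grip_force: 12.0
```

{"name": "send_rows", "arguments": {
  "targets": [
    [0, 0.002, 0.04, 0, 0],
    [0, 0.002, 0.04, 0, 0],
    [0, 0.002, 0.04, 0, 0],
    [0, 0.002, 0.04, 0, 0],
    [0, 0.002, 0.04, 0, 0]
  ]
}}

```text
time: 7.1
tool_pos: [0.6131, 0.0291, 0.3263]
tool_rot: [-3.142, -0.001, 0.037]
contact_force: [0.3, -0.8, -3.0]
opening: 0.0143
grip_force: 12.0
```

{"name": "send_rows", "arguments": {
  "targets": [
    [0, 0, 0.04, 0, 0],
    [0, 0, 0.04, 0, 0],
    [0, 0, 0.03, 0, 0],
    [0, 0, 0.018, 0, 0],
    [0, 0, 0.005, 0, 0]
  ]
}}

```text
time: 7.6
tool_pos: [0.6132, 0.1619, 0.3259]
tool_rot: [-3.141, -0.0, 0.039]
contact_force: [-0.9, 1.0, -3.0]
opening: 0.0138
grip_force: 12.0
```

{"name": "send_rows", "arguments": {
  "targets": [
    [0, 0, 0, -0.02, 0],
    [0, 0, 0, -0.03, 0],
    [0, 0, 0, -0.01, 0],
    [0, 0, 0, 0, 0],
    [0, 0, 0, 0, 0]
  ]
}}

```text
time: 8.1
tool_pos: [0.6144, 0.1592, 0.267]
tool_rot: [3.142, -0.002, 0.036]
contact_force: [0.0, -0.4, -3.4]
opening: 0.0139
grip_force: 12.0
```

```bash
python3 -c "
from hop import *
hop('s1',('scene','top'),-.06)"
```

```text
scene pos [619.3 158.9 183.1] yaw 0.042 tilt 0.011 -0.037 res 1.17 3033
top pos [616.9 162.8 188. ] yaw 0.030 tilt 0.057 -0.080 res 0.80 1708
tcp [614.4 159.2 267. ] 0.03580054948897349
```

{"name": "send_rows", "arguments": {
  "targets": [
    [0, 0, 0, -0.01, 0],
    [0, 0, 0, -0.01, 0],
    [0, 0, 0, 0, 0],
    [0, 0, 0, 0, 0],
    [0, 0, 0, 0, 0]
  ]
}}

```text
time: 8.7
tool_pos: [0.614, 0.16, 0.2459]
tool_rot: [3.142, -0.0, 0.037]
contact_force: [0.9, -0.2, -3.4]
opening: 0.0139
grip_force: 12.0
```

```bash
python3 - <<'E'
from hop import *
hop('s2',('scene','top'),-.06)
T=np.load("top_s2.npz")["p"];S=np.load("scene_s2.npz")["p"]
f=lambda I,x,y:cv2.resize(I[y:y+90,x:x+120,::-1],(800,600),interpolation=cv2.INTER_CUBIC)
cv2.imwrite("pics/s2.png",cv2.resize(np.hstack([f(T,155,125),f(S,285,190)]),(800,300),interpolation=cv2.INTER_AREA))
E
```

```text
scene pos [619.3 159.8 162.1] yaw 0.042 tilt 0.013 -0.046 res 1.18 2867
top pos [616.  163.3 166.8] yaw 0.034 tilt 0.061 -0.077 res 0.85 1614
tcp [614.  160.  245.9] 0.03688534949440858
```

View pics/s2.png

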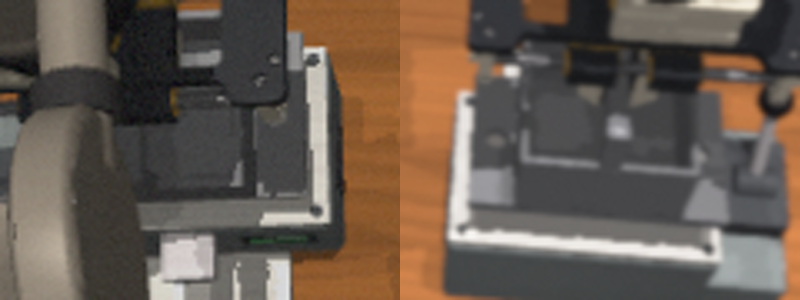

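The top crop shows the near-side flange hole at about (275,112), and the scene crop shows it at about (495,137). I convert those to world positions and refit the visible flange part.

```bash
python3 - <<'E'
from h import *
for n,uv,o in(("top",(237.5,158.6),None),("scene",(313.5,231),None)):
    D=np.load(n+"_s2.npz");p=D["p"];P=D["P"]*1000
    u,v=int(round(uv[0])),int(round(uv[1]))
    print(n);print(p[v-5:v+6,u-5:u+6].mean(2).astype(int)); print(P[v-5:v+6,u-5:u+6,2].round(0).astype(int))
    c=calibration(n);K=np.array(c["intrinsics"]);W=np.array(c["world_to_cam"]);C=-W[:3,:3].T@W[:3,3]
    r=(np.array(uv)-K[:2,2])/[K[0,0],K[1,1]];t=r.copy()
    for _ in range(20): t=r/(1+c["k1"]*t@t)
    d=np.array([t[0],-t[1],-1])@W[:3,:3]
    for z in(.165,.175,.18): print(z,((C+d*(z-C[2])/d[2])[:2]*1000).round(1), "mm/px",round(1000*np.linalg.norm(C-[.61,.09,.17])/K[0,0],2))
E
```

```text
top
[[ 62  62  64  65  59  52  35  28  54  65  67]
 [ 51  50  44  40  28  28  29  43  66  64  69]
 [ 31  34  35  29  32  40  64  98  71  67  68]
 [ 78  79  75  67  64 101  83  79  71  68  69]
 [ 77  79  77  78  76  78  92  85  71  67  67]
 [ 77  78  79  77  79  77 101  95  73  71  67]
 [ 69  76  80  79  79  82  90  90  73  68  68]
 [ 70  76  84  80  86  87  89  80  71  71  67]
 [ 69  68  68  84  88  80  73  69  69  70  67]
 [ 68  68  64  70  68  70  69  68  69  68  71]
 [ 68  67  69  67  68  69  69  71  68  69  68]]
[[357 355 356 356 355 355 353 352 173 171 174]
 [355 355 354 354 353 353 349 345 171 171 174]
 [351 350 351 350 350 347 347 341 172 171 172]
 [345 344 342 344 345 341 341 344 172 172 171]
 [337 336 337 335 337 337 338 123 171 168 174]
 [330 329 331 331 329 316 122 120 170 170 171]
 [324 327 323 323 324 318 122 120 172 172 170]
 [171 317 314 314 314 314 119 171 171 171 171]
 [171 172 171 120 125 123 171 172 168 174 170]
 [170 169 171 171 171 170 172 171 168 171 169]
 [170 172 168 171 170 169 170 170 169 172 172]]
0.165 [620.   94.2] mm/px 2.04
0.175 [617.5  92.9] mm/px 2.0
[... 465 characters left out ...]
0  80  80  79  79  75  71  68  68  66  63]
 [ 80  80  80  79  78  74  69  68  67  66  64]]
[[171 167 169 165 169 166 167 172 168 168 170]
 [169 168 167 168 168 169 169 167 169 169 171]
 [169 169 170 171 169 170 169 169 171 170 169]
 [167 169 168 166 167 167 167 168 169 167 170]
 [168 170 167 162 117 118 160 163 170 170 171]
 [168 170 116 120 120 120 116 119 168 169 171]
 [169 169 171 118 120 118 119 120 172 170 169]
 [169 174 169 170 120 119 117 168 169 172 172]
 [172 169 170 169 171 167 171 169 171 171 170]
 [170 171 170 170 169 171 171 171 169 170 170]
 [174 169 172 171 171 170 172 170 170 170 170]]
0.165 [616.9  93.9] mm/px 2.28
0.175 [621.7  93.7] mm/px 2.28
0.18 [624.1  93.5] mm/px 2.28
```

The hole centre is at (618.5,93.8) and the matching peg at (616.6,92.1). I shift by (-2,-1.5) mm and lower, watching the force.

{"name": "send_rows", "arguments": {
  "targets": [
    [0, -0.002, -0.0015, 0, 0],
    [0, 0, 0, -0.008, 0],
    [0, 0, 0, -0.007, 0],
    [0, 0, 0, 0, 0],
    [0, 0, 0, 0, 0]
  ]
}}

```text
time: 9.3
tool_pos: [0.6117, 0.1584, 0.2302]
tool_rot: [3.141, 0.001, 0.037]
contact_force: [-0.1, 0.2, -4.4]
opening: 0.0135
grip_force: 12.0
```

```bash
python3 - <<'E'
from hop import *
hop('s3',('scene','top'),-.06)
f=lambda I,x,y:cv2.resize(I[y:y+45,x:x+60,::-1],(400,300),interpolation=cv2.INTER_CUBIC)
T=np.load("top_s3.npz")["p"];S=np.load("scene_s3.npz")["p"]
cv2.imwrite("pics/s3.png",np.hstack([f(T,205,140),f(S,290,210)]))
E
```

```text
scene pos [617.2 163.2 148.7] yaw 0.037 tilt 0.057 -0.065 res 1.07 2749
top pos [613.4 155.  149.5] yaw 0.043 tilt -0.086 -0.059 res 1.03 1496
tcp [611.7 158.4 230.2] 0.03676936872276637
```

View pics/s3.png

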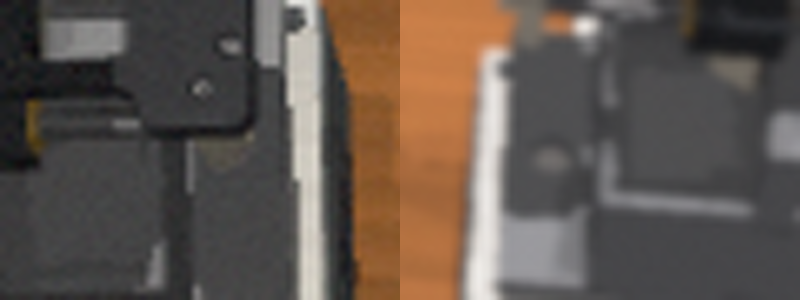

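```bash
python3 - <<'E'
from h import *
D=np.load("scene_s3.npz");p=D["p"];P=D["P"]*1000
print(p[226:242,304:320].mean(2).astype(int)); print(np.nanmedian(P[236:239,306:318,2]),np.nanmedian(P[226:229,306:318,2]))
c=calibration("scene");K=np.array(c["intrinsics"]);W=np.array(c["world_to_cam"]);C=-W[:3,:3].T@W[:3,3]
for uv in((312.1,232.9),(312.1,233.5)):
    r=(np.array(uv)-K[:2,2])/[K[0,0],K[1,1]];t=r.copy()
    for _ in range(20): t=r/(1+c["k1"]*t@t)
    d=np.array([t[0],-t[1],-1])@W[:3,:3]
    for z in(.15,.155,.16): print(z,((C+d*(z-C[2])/d[2])[:2]*1000).round(1))
for n in("scene","top"):
    P=np.load(n+"_s3.npz")["P"].reshape(-1,3)*1000
    for nm,ylo,yhi in(("-y",75,103),("+y",220,245)):
        Q=P[(P[:,0]>570)&(P[:,0]<660)&(P[:,1]>ylo)&(P[:,1]<yhi)&(P[:,2]>140)&(P[:,2]<175)]
        if len(Q)>20:
            a=np.linalg.lstsq(np.c_[Q[:,:2]-[614,160],np.ones(len(Q))],Q[:,2],rcond=None)[0]; print(n,nm,len(Q),np.median(Q,0).round(1),a.round(3))
E
```

```text
[[221 185 119  83  80  81  80  79  80  79  80  80  79  78  71  63]
 [222 186 119  83  79  80  79  79  79  80  79  80  80  77  71  63]
 [221 183 115  80  79  79  80  80  79  80  79  79  80  78  73  64]
 [219 181 114  81  80  80  79  79  78  78  78  79  80  78  74  66]
 [219 180 114  81  79  79  77  75  72  72  75  78  79  79  72  66]
 [214 170 109  81  78  75  74  74  74  73  71  74  79  84  80  74]
 [198 142  94  80  80  77  81  90  94  90  81  74  81  96  97  83]
 [193 132  89  80  80  83  92 104 107 105  95  82  80  97  99  89]
 [190 129  87  81  80  84  94 105 107 107 101  87  78  88  91  90]
 [186 124  87  80  80  82  86  93  96  96  89  79  71  72  74  88]
 [185 122  85  80  79  80  81  82  83  83  77  72  68  65  67  86]
 [189 122  85  80  80  80  80  79  79  78  73  69  67  64  66  86]
 [191 125  84  80  80  79  80  79  79  75  69  68  68  66  66  87]
 [192 124  86  80  79  80  80  78  79  74  70  67  68  65  65  84]
 [190 122  85  81  80  79  79  80  79  74  69  70  75  76  71  78]
 [193 131  98  86  82  82  83  85  84  79  73  79  96  98  82  70]]
154.90031810013485 153.21428039826344
0.15 [614.9  91.6]
0.155 [617.3  91.4]
0.16 [619.7  91.3]
0.15 [616.4  91.7]
0.155 [618.8  91.6]
0.16 [621.2  91.4]
scene -y 383 [614.8  89.6 153.7] [ 7.10000e-02 -1.10000e-02  1.52856e+02]
scene +y 276 [622.6 236.3 154.4] [ 6.40000e-02 -2.50000e-02  1.56035e+02]
top -y 387 [598.7  83.8 154.9] [6.00000e-02 7.00000e-03 1.56287e+02]
```

The flange is level in roll and the hole is within 1 mm of the peg, with the underside just above the peg tips. I continue down.

{"name": "send_rows", "arguments": {
  "targets": [
    [0, 0, 0, -0.004, 0],
    [0, 0, 0, -0.004, 0],
    [0, 0, 0, -0.004, 0],
    [0, 0, 0, 0, 0],
    [0, 0, 0, 0, 0]
  ]
}}

```text
time: 9.9
tool_pos: [0.6118, 0.1584, 0.2185]
tool_rot: [3.141, 0.0, 0.037]
contact_force: [-0.5, -0.2, -2.6]
opening: 0.0139
grip_force: 12.0
```

{"name": "send_rows", "arguments": {
  "targets": [
    [0, 0, 0, -0.003, 0],
    [0, 0, 0, -0.003, 0],
    [0, 0, 0, 0, 0],
    [0, 0, 0, 0, 0]
  ]
}}

```text
time: 10.3
tool_pos: [0.6118, 0.1584, 0.2126]
tool_rot: [3.141, 0.0, 0.037]
contact_force: [-1.1, -0.4, -3.6]
opening: 0.0139
grip_force: 12.0
```

```bash
cat > fl.py <<'E'
from h import *
def fl(tag):
  for n in("scene","top"):
    p,P=cloud(n); np.savez(f"{n}_{tag}.npz",p=p,P=P); P=P.reshape(-1,3)*1000
    for nm,ylo,yhi in(("-y",75,103),("+y",220,245)):
        Q=P[(P[:,0]>572)&(P[:,0]<656)&(P[:,1]>ylo)&(P[:,1]<yhi)&(P[:,2]>124)&(P[:,2]<170)]
        if len(Q)>20:
            a=np.linalg.lstsq(np.c_[Q[:,:2]-[614,160],np.ones(len(Q))],Q[:,2],rcond=None)[0]; print(n,nm,len(Q),np.median(Q,0).round(1),a.round(3))
  print(observe()["contact_force"],observe()["tool_pos"])
E
python3 -c "
from fl import *
fl('s4')"
```

```text
scene -y 359 [614.5  89.7 136.3] [ 7.00000e-02 -3.00000e-03  1.35904e+02]
scene +y 253 [618.9 235.7 137. ] [ 7.00000e-02 -1.90000e-02  1.38085e+02]
top -y 343 [598.2  83.8 137. ] [5.10000e-02 1.20000e-02 1.38497e+02]
[ 0.36995185 -0.44549841 -3.79601508] [0.61186856 0.15840905 0.21281731]
```

The pegs are in the holes with no side force. I lower the rest of the way, drifting +x so the hopper can level.

{"name": "send_rows", "arguments": {
  "targets": [
    [0, 0, 0, -0.002, 0],
    [0, 0.001, 0, -0.002, 0],
    [0, 0.001, 0, -0.001, 0],
    [0, 0.001, 0, -0.001, 0],
    [0, 0, 0, 0, 0]
  ],
  "grip_force": 8
}}

```text
time: 10.9
tool_pos: [0.6153, 0.1585, 0.2071]
tool_rot: [-3.141, -0.001, 0.037]
contact_force: [0.8, 0.4, -0.3]
opening: 0.014
grip_force: 8.0
```

{"name": "send_rows", "arguments": {
  "targets": [
    [0, 0.001, 0, -0.001, 0],
    [0, 0, 0, 0, 0],
    [0, 0, 0, 0, 0]
  ],
  "grip_force": 5
}}

```text
time: 11.2
tool_pos: [0.6165, 0.1586, 0.2065]
tool_rot: [-3.141, -0.002, 0.037]
contact_force: [3.0, 1.6, 2.7]
opening: 0.0142
grip_force: 5.0
```

```bash
python3 -c "
from fl import *
fl('s5')"
```

```text
scene -y 351 [617.9  90.  130.1] [3.50000e-02 1.50000e-02 1.31363e+02]
scene +y 252 [616.8 236.4 130.6] [ 3.30000e-02 -8.10000e-02  1.36762e+02]
top -y 337 [599.3  84.2 131.7] [ 3.00000e-02 -2.00000e-02  1.30527e+02]
[3.11752521 1.18655096 3.82788975] [0.61645259 0.15857354 0.20645619]
```

{"name": "send_rows", "arguments": {
  "targets": [
    [0.3, 0, 0, 0, 0],
    [0.5, 0, 0, 0, 0],
    [0.6, 0, 0, 0, 0],
    [0.6, 0, 0, 0, 0],
    [0.6, 0, 0, 0, 0]
  ]
}}

```text
time: 11.8
tool_pos: [0.6157, 0.1584, 0.2055]
tool_rot: [3.141, 0.001, 0.037]
contact_force: [-0.5, 0.8, 0.6]
opening: 0.0491
grip_force: 0.0
```

{"name": "send_rows", "arguments": {
  "targets": [
    [0.6, 0, 0, 0.005, 0],
    [0.6, 0, 0, 0.02, 0],
    [0.6, 0, 0, 0.04, 0],
    [0.6, 0, 0, 0.04, 0],
    [0.6, 0, 0, 0, 0]
  ]
}}

```text
time: 12.3
tool_pos: [0.6178, 0.1588, 0.318]
tool_rot: [-3.14, -0.012, 0.037]
contact_force: [0.4, 1.1, 1.0]
opening: 0.055
grip_force: 0.0
```

```bash
python3 -c "
from fl import *
fl('s6')
from fit import *
for n in('scene','top'):
    P=np.load(n+'_s6.npz')['P'];Q=crop(P,(540,50,122),(690,270,235));print(n,[x.round(3) if k==0 else x for k,x in enumerate(fit(Q,HOP,[614,160,120,.038,0,0]))])"
```

```text
scene -y 374 [616.7  89.4 128.5] [4.00000e-03 2.50000e-02 1.30539e+02]
scene +y 262 [615.5 236.1 128.4] [ 0.00000e+00 -1.02000e-01  1.36496e+02]
top -y 496 [612.5  89.  130.5] [1.00000e-03 5.00000e-03 1.31065e+02]
[-0.25325554 -0.09242129 -1.16967965] [0.61607023 0.15846232 0.31198402]
scene [array([6.15180e+02, 1.61046e+02, 1.20659e+02, 3.70000e-02, 5.00000e-03,
       1.50000e-02]), np.float64(0.9383576258568658), 3594]
top [array([ 6.15153e+02,  1.60828e+02,  1.23745e+02,  2.60000e-02,
        3.10000e-02, -5.00000e-03]), np.float64(1.0045220365090204), 2930]
```

The hopper is home and level at (615,161). Next is the cup at (609,-50). I will grip it near the rim, so the body clears the spout top when I slide in from the front.

{"name": "send_rows", "arguments": {
  "targets": [
    [1, -0.001, -0.03, 0, 0],
    [1, -0.002, -0.045, 0, 0],
    [1, -0.002, -0.045, 0, 0],
    [1, -0.002, -0.045, 0, 0],
    [1, 0, -0.044, -0.02, 0]
  ]
}}

```text
time: 12.9
tool_pos: [0.6089, -0.0524, 0.2916]
tool_rot: [3.141, -0.003, 0.037]
contact_force: [0.0, 0.1, 0.6]
opening: 0.0893
grip_force: 0.0
```

{"name": "send_rows", "arguments": {
  "targets": [
    [1, 0, 0, -0.045, 0],
    [1, 0, 0, -0.045, 0],
    [1, 0, 0, -0.045, 0],
    [1, 0, 0, -0.03, 0],
    [1, 0, 0, 0, 0]
  ]
}}

```text
time: 13.4
tool_pos: [0.6048, -0.0499, 0.1196]
tool_rot: [-3.139, 0.012, 0.037]
contact_force: [0.0, -0.1, 0.3]
opening: 0.092
grip_force: 0.0
```

```bash
python3 -c "
from h import *
print(observe()['tool_pos'])
for n in('scene','top'):
    p,P=cloud(n);Q=P.reshape(-1,3)*1000;Q=Q[(abs(Q[:,0]-609)<40)&(abs(Q[:,1]+50)<34)&(Q[:,2]>60)&(Q[:,2]<78)];print(n,cv2.minEnclosingCircle(Q[:,:2].astype(np.float32)),len(Q))"
```

```text
[ 0.60477206 -0.04988779  0.11960989]
scene ((610.263671875, -49.88886642456055), 27.96768569946289) 117
top ((605.6637573242188, -51.54270553588867), 26.767141342163086) 34
```

{"name": "send_rows", "arguments": {
  "targets": [
    [1, 0, 0, -0.04, 0],
    [1, 0, 0, -0.03, 0],
    [1, 0, 0, 0, 0],
    [1, 0, 0, 0, 0]
  ]
}}

```text
time: 13.9
tool_pos: [0.61, -0.0508, 0.0578]
tool_rot: [3.141, -0.002, 0.037]
contact_force: [1.2, -0.4, 1.0]
opening: 0.0917
grip_force: 0.0
```

{"name": "send_rows", "arguments": {
  "targets": [
    [1, 0, 0, -0.014, 0],
    [0, 0, 0, 0, 0],
    [0, 0, 0, 0, 0],
    [0, 0, 0, 0, 0],
    [0, 0, 0, 0, 0]
  ],
  "grip_force": 10
}}

```text
time: 14.4
tool_pos: [0.6091, -0.0506, 0.0422]
tool_rot: [3.141, -0.001, 0.037]
contact_force: [0.7, 0.0, -0.6]
opening: 0.0645
grip_force: 0.0
```

{"name": "send_rows", "arguments": {
  "targets": [
    [0, 0, 0, 0, 0],
    [0, 0, 0, 0, 0],
    [0, 0, 0, 0, 0]
  ]
}}

```text
time: 14.7
tool_pos: [0.609, -0.0507, 0.042]
tool_rot: [3.141, -0.0, 0.037]
contact_force: [0.3, -0.9, 2.1]
opening: 0.0544
grip_force: 10.0
```

Gripped at 54.4 mm. I lift and carry it to in front of the plate.

{"name": "send_rows", "arguments": {
  "targets": [
    [0, 0, 0, 0.01, 0],
    [0, 0, 0, 0.03, 0],
    [0, 0, 0, 0.04, 0],
    [0, 0, 0, 0.04, 0],
    [0, -0.02, 0.02, 0.04, 0]
  ]
}}

```text
time: 15.2
tool_pos: [0.5899, -0.0322, 0.2037]
tool_rot: [3.14, -0.002, 0.035]
contact_force: [1.3, -0.1, -0.1]
opening: 0.0538
grip_force: 10.0
```

{"name": "send_rows", "arguments": {
  "targets": [
    [0, -0.028, 0.032, 0, 0],
    [0, -0.03, 0.035, 0, 0],
    [0, -0.03, 0.035, 0, 0],
    [0, -0.03, 0.035, 0, 0],
    [0, -0.02, 0.03, 0, 0]
  ]
}}

```text
time: 15.7
tool_pos: [0.4485, 0.1379, 0.2025]
tool_rot: [-3.141, 0.0, 0.037]
contact_force: [0.6, -0.2, -0.7]
opening: 0.0542
grip_force: 10.0
```

{"name": "send_rows", "arguments": {
  "targets": [
    [0, -0.011, 0.0195, 0, 0],
    [0, 0, 0, -0.03, 0],
    [0, 0, 0, -0.04, 0],
    [0, 0, 0, -0.03, 0],
    [0, 0, 0, 0, 0]
  ]
}}

```text
time: 16.2
tool_pos: [0.4371, 0.1556, 0.0991]
tool_rot: [3.141, 0.007, 0.037]
contact_force: [0.2, -0.1, -0.8]
opening: 0.054
grip_force: 10.0
```

{"name": "send_rows", "arguments": {
  "targets": [
    [0, 0, 0, 0, 0],
    [0, 0, 0, 0, 0]
  ]
}}

```text
time: 16.4
tool_pos: [0.4412, 0.1561, 0.1036]
tool_rot: [-3.141, -0.003, 0.037]
contact_force: [-0.5, -0.4, -0.7]
opening: 0.0539
grip_force: 10.0
```

{"name": "send_rows", "arguments": {
  "targets": [
    [0, 0, 0, -0.025, 0],
    [0, 0, 0, -0.019, 0],
    [0, 0, 0, 0, 0],
    [0, 0, 0, 0, 0]
  ]
}}

```text
time: 16.8
tool_pos: [0.4407, 0.1561, 0.0591]
tool_rot: [-3.141, -0.002, 0.037]
contact_force: [-0.5, -0.3, -0.7]
opening: 0.0541
grip_force: 10.0
```

{"name": "send_rows", "arguments": {
  "targets": [
    [0, 0.015, 0, 0, 0],
    [0, 0.02, 0, 0, 0],
    [0, 0.017, 0, 0, 0],
    [0, 0.008, 0, 0, 0],
    [0, 0, 0, 0, 0]
  ]
}}

```text
time: 17.3
tool_pos: [0.5012, 0.156, 0.0589]
tool_rot: [-3.141, -0.003, 0.036]
contact_force: [0.7, -0.4, -0.8]
opening: 0.0541
grip_force: 10.0
```

{"name": "send_rows", "arguments": {
  "targets": [
    [0, 0, 0, -0.003, 0],
    [0, 0, 0, -0.002, 0],
    [0, 0, 0, -0.001, 0],
    [0, 0, 0, 0, 0],
    [0, 0, 0, 0, 0]
  ]
}}

```text
time: 17.8
tool_pos: [0.4995, 0.1559, 0.052]
tool_rot: [3.141, 0.0, 0.037]
contact_force: [-0.9, -1.6, 3.5]
opening: 0.0538
grip_force: 10.0
```

```bash
python3 - <<'E'
from h import *
p,P=cloud("scene"); cv2.imwrite("pics/cup.png",cv2.resize(p[170:290,270:430,::-1],(640,480),interpolation=cv2.INTER_CUBIC)); print(observe()["tool_pos"],observe()["contact_force"])
E
```

```text
[0.49957853 0.15592264 0.05197915] [-1.2522992  -1.27091668  4.70442538]
```

View pics/cup.png

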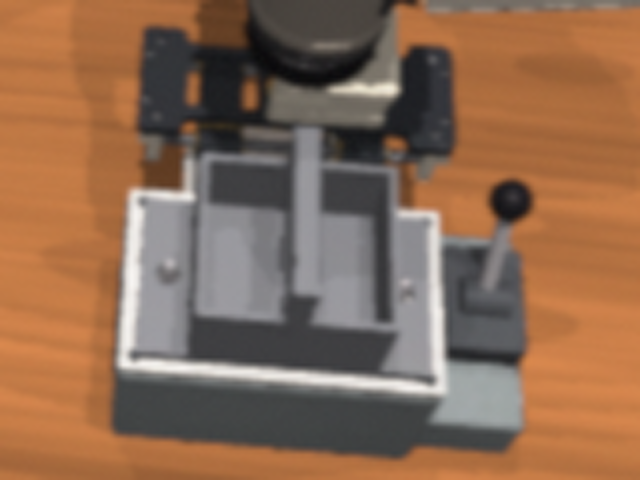

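The picture shows the hopper seated with both pegs through its flange at (168,268) and (407,288). The gripper is in front of it, pressing lightly on the plate (about 4 N). I release.

{"name": "send_rows", "arguments": {
  "targets": [
    [0.7, 0, 0, 0, 0],
    [0.9, 0, 0, 0, 0],
    [0.95, 0, 0, 0, 0],
    [0.95, 0, 0, 0, 0],
    [0.95, 0, 0, 0, 0]
  ]
}}

```text
time: 18.35
tool_pos: [0.4998, 0.1559, 0.0517]
tool_rot: [3.142, 0.0, 0.037]
contact_force: [0.5, -0.5, 0.1]
opening: 0.0858
grip_force: 0.0
```

{"name": "send_rows", "arguments": {
  "targets": [
    [0.95, 0, 0, 0, 0],
    [0.95, 0, 0, 0.01, 0],
    [0.95, 0, 0, 0.03, 0],
    [0.95, -0.01, 0, 0.045, 0],
    [0.95, -0.02, 0, 0.045, 0]
  ]
}}

```text
time: 18.85
tool_pos: [0.4701, 0.1558, 0.1836]
tool_rot: [3.142, -0.0, 0.036]
contact_force: [1.3, 1.0, 1.0]
opening: 0.0874
grip_force: 0.0
```

{"name": "send_rows", "arguments": {
  "targets": [
    [0.95, -0.045, 0, 0.045, 0],
    [0.95, -0.045, 0, 0.045, 0],
    [0.5, 0, 0, 0.03, 0],
    [0, 0, 0, 0, 0]
  ]
}}

```text
time: 19.25
tool_pos: [0.4002, 0.1564, 0.2875]
tool_rot: [-3.14, -0.01, 0.037]
contact_force: [0.5, 0.4, -1.1]
opening: 0.0756
grip_force: 0.0
```

```bash
python3 - <<'E'
from h import *
for n in("top","scene"):
    p,P=cloud(n);np.savez(n+"_c.npz",p=p,P=P);Q=P.reshape(-1,3)*1000
    A=Q[(Q[:,0]>440)&(Q[:,0]<560)&(abs(Q[:,1]-156)<45)&(Q[:,2]>70)&(Q[:,2]<88)];print(n,cv2.minEnclosingCircle(A[:,:2].astype(np.float32)) if len(A) else 0,len(A),np.percentile(A[:,2],[50,95]) if len(A) else 0)
    A=Q[(Q[:,0]>500)&(Q[:,0]<600)&(abs(Q[:,1]-290)<28)&(Q[:,2]>125)&(Q[:,2]<175)];print("ball",A.min(0),A.max(0),len(A))
print(observe())
E
```

```text
top ((523.343017578125, 154.8489990234375), 52.29443359375) 167 [79.94914653 85.48844812]
ball [540.33197227 275.27383349 125.31972899] [565.572799   297.74613343 160.41868887] 126
scene ((491.903564453125, 151.9161376953125), 24.790298461914062) 48 [76.52399852 80.25185313]
ball [545.36887243 275.1484223  125.98163476] [567.63888476 300.23890472 159.63540261] 109
{'time': 19.35, 'qpos': array([ 1.93316013e-01,  1.17331170e-01,  1.66227501e+00, -8.59657612e-05,
        1.35967159e+00,  1.72724076e+00]), 'qvel': array([-0.00340179,  0.03854193,  0.03065911,  0.00042656, -0.00716343,
       -0.00097787]), 'joint_efforts': array([ 1.77783449e-01, -3.37818718e+01, -2.65222013e+01,  3.07827001e-02,
       -2.34056107e-02,  7.56949212e-04]), 'tool_pos': array([0.39918065, 0.15596679, 0.28336011]), 'tool_rot': array([-3.14131505e+00, -2.29971268e-03,  3.68891738e-02]), 'contact_force': array([ 1.15791403, -0.83345104, -0.35676377]), 'torque': array([0.00831936, 0.0262485 , 0.0077459 ]), 'grip_force': 0.0, 'opening': 0.06758631714857609}
```

```bash
python3 - <<'E'
from h import *
for n in("top","scene"):
    Q=np.load(n+"_c.npz")["P"].reshape(-1,3)*1000
    A=Q[(Q[:,0]>440)&(Q[:,0]<530)&(abs(Q[:,1]-156)<40)&(Q[:,2]>72)&(Q[:,2]<86)];print(n,cv2.minEnclosingCircle(A[:,:2].astype(np.float32)),len(A),A.min(0),A.max(0),np.median(A[:,2]))
E
```

```text
top ((498.48846435546875, 155.62261962890625), 27.901151657104492) 124 [471.74988851 128.04295202  72.63024789] [523.66988024 182.95639013  83.30455178] 79.94764406071369
scene ((491.903564453125, 151.9161376953125), 24.790298461914062) 41 [472.508625   129.90760266  72.78192393] [504.59075272 173.21376747  81.54337067] 77.10740804554108
```

{"name": "send_rows", "arguments": {
  "targets": [
    [0, 0.01, 0.012, 0, 0.14],
    [0, 0.01, 0.013, 0, 0.14],
    [0, 0.01, 0.014, 0, 0.14],
    [0, 0.01, 0.014, 0, 0.14],
    [0, 0.01, 0.014, 0, 0.14]
  ]
}}

```text
time: 19.85
tool_pos: [0.4492, 0.2232, 0.2807]
tool_rot: [-3.14, 0.003, 0.742]
contact_force: [-0.0, 0.1, 0.3]
opening: 0.0277
grip_force: 0.0
```

{"name": "send_rows", "arguments": {
  "targets": [
    [0, 0.01, 0.013, 0, 0.14],
    [0, 0.01, 0.013, 0, 0.14],
    [0, 0.01, 0.013, 0, 0.14],
    [0, 0.01, 0.013, 0, 0.14],
    [0, 0.01, 0.013, 0, 0.14]
  ]
}}

```text
time: 20.35
tool_pos: [0.4993, 0.2882, 0.2804]
tool_rot: [-3.139, 0.002, 1.442]
contact_force: [0.3, -0.1, -0.7]
opening: 0.0006
grip_force: 0.0
```

{"name": "send_rows", "arguments": {
  "targets": [
    [0, 0, 0, -0.04, 0.14],
    [0, 0, 0, -0.04, 0],
    [0, 0, 0, -0.03, 0],
    [0, 0, 0, -0.01, 0],
    [0, 0, 0, 0, 0]
  ]
}}

```text
time: 20.85
tool_pos: [0.4982, 0.2874, 0.1603]
tool_rot: [-3.137, 0.002, 1.576]
contact_force: [1.3, 0.0, 0.2]
opening: 0.0002
grip_force: 0.0
```

The cup is at (498.5,155.6), well within 20 mm of the plate centre, and its rim is at 80 mm. Next I push the lever over.

{"name": "send_rows", "arguments": {
  "targets": [
    [0, 0, 0, -0.03, 0],
    [0, 0, 0, 0, 0],
    [0, 0.01, 0, 0, 0],
    [0, 0.015, 0, 0, 0],
    [0, 0.015, 0, 0, 0]
  ]
}}

```text
time: 21.35
tool_pos: [0.541, 0.2884, 0.1352]
tool_rot: [3.138, -0.001, 1.577]
contact_force: [-1.8, 0.1, 1.4]
opening: 0.0005
grip_force: 0.8
```

{"name": "send_rows", "arguments": {
  "targets": [
    [0, 0.015, 0, 0, 0],
    [0, 0.015, 0, 0, 0],
    [0, 0.01, 0, 0, 0],
    [0, 0.005, 0, 0, 0],
    [0, 0, 0, 0, 0]
  ]
}}

```text
time: 21.85
tool_pos: [0.585, 0.2879, 0.1331]
tool_rot: [3.14, -0.0, 1.576]
contact_force: [0.0, 0.2, -0.7]
opening: 0.0004
grip_force: 0.0
```

{"name": "send_rows", "arguments": {
  "targets": [
    [0, 0.003, 0, 0, 0],
    [0, 0, 0, 0, 0],
    [0, 0, 0, 0, 0]
  ]
}}

```text
time: 22.15
tool_pos: [0.587, 0.288, 0.1326]
tool_rot: [3.141, 0.0, 1.577]
contact_force: [0.8, 0.7, -0.5]
opening: 0.0007
grip_force: 0.0
```

{"name": "send_rows", "arguments": {
  "targets": [
    [0, 0.003, 0, 0, 0],
    [0, 0.002, 0, 0, 0],
    [0, 0, 0, 0, 0]
  ]
}}

```text
time: 22.45
tool_pos: [0.5923, 0.2879, 0.1324]
tool_rot: [3.141, 0.0, 1.577]
contact_force: [-1.0, -0.6, -0.1]
opening: 0.0003
grip_force: 0.1
```

```bash
python3 - <<'E'
from h import *
print(observe()["tool_pos"],observe()["contact_force"])
for n in("top","scene"):
    p,P=cloud(n);Q=P.reshape(-1,3)*1000
    d=p.reshape(-1,3).max(1)<60
    A=Q[d&(Q[:,0]>590)&(Q[:,0]<660)&(abs(Q[:,1]-291)<22)&(Q[:,2]>122)&(Q[:,2]<172)];print(n,"ball",A.min(0) if len(A) else 0,A.max(0) if len(A) else 0,len(A))
E
```

```text
[0.59231907 0.28790006 0.13237308] [-1.01065648 -0.56627366 -0.13844854]
top ball 0 0 0
scene ball [614.92602511 284.07659115 152.28429195] [614.92602511 284.07659115 152.28429195] 1
```

{"name": "send_rows", "arguments": {
  "targets": [
    [0, 0.003, 0, 0, 0],
    [0, 0.002, 0, 0, 0],
    [0, 0, 0, 0, 0]
  ]
}}

```text
time: 22.85
tool_pos: [0.5951, 0.288, 0.1322]
tool_rot: [-3.136, 0.001, 1.577]
contact_force: [-7.7, -0.8, 3.3]
opening: 0.0003
grip_force: 4.6
```

{"name": "send_rows", "arguments": {
  "targets": [
    [0, 0.002, 0, 0, 0],
    [0, 0, 0, 0, 0]
  ]
}}

```text
time: 23.05
tool_pos: [0.5954, 0.288, 0.1322]
tool_rot: [-3.133, 0.001, 1.578]
contact_force: [-14.4, -0.7, 7.8]
opening: 0.0007
grip_force: 8.0
```

The lever is against its stop. I back off, raise and check.

{"name": "send_rows", "arguments": {
  "targets": [
    [0, -0.01, 0, 0, 0],
    [0, -0.03, 0, 0.01, 0],
    [0, -0.03, 0, 0.04, 0],
    [0, -0.04, 0, 0.045, 0],
    [0, -0.04, 0, 0.045, 0]
  ]
}}

```text
time: 23.55
tool_pos: [0.4617, 0.2878, 0.2586]
tool_rot: [3.141, -0.0, 1.576]
contact_force: [0.2, 0.4, -0.1]
opening: 0.0004
grip_force: 0.0
```

{"name": "send_rows", "arguments": {
  "targets": [
    [0, -0.02, 0, 0.02, 0],
    [0, 0, 0, 0, 0],
    [0, 0, 0, 0, 0]
  ]
}}

```text
time: 23.85
tool_pos: [0.4431, 0.288, 0.2775]
tool_rot: [3.14, -0.0, 1.577]
contact_force: [1.0, -0.4, 0.1]
opening: 0.0004
grip_force: 0.0
```

```bash
python3 - <<'E'
from fit import *
for n in("top","scene"):
    p,P=cloud(n);Q=P.reshape(-1,3)*1000
    A=Q[(Q[:,0]>520)&(Q[:,0]<660)&(abs(Q[:,1]-291)<25)&(Q[:,2]>122)&(Q[:,2]<172)];print(n,"ball",A.min(0),A.max(0),len(A))
    A=Q[(Q[:,0]>440)&(Q[:,0]<530)&(abs(Q[:,1]-156)<40)&(Q[:,2]>72)&(Q[:,2]<86)];print("cup",cv2.minEnclosingCircle(A[:,:2].astype(np.float32)),np.median(A[:,2]))
    print(fit(crop(P,(540,50,122),(690,270,235)),HOP,[614,160,120,.038,0,0])[0].round(3))
    cv2.imwrite(f"pics/end_{n}.png",cv2.resize(p[:,:,::-1],(800,600)))
E
```

```text
top ball [605.68571427 277.4205478  122.75219752] [635.21152054 299.98836674 157.73462087] 133
cup ((498.16766357421875, 155.9660186767578), 28.19498634338379) 79.5079843923183
[ 6.15327e+02  1.60204e+02  1.23221e+02  3.40000e-02  1.70000e-02
 -5.00000e-03]
scene ball [611.82976764 278.35921003 135.4608511 ] [635.91419393 301.36472562 155.38843684] 104
cup ((491.63330078125, 151.9571533203125), 24.79037094116211) 76.67774262673638
[6.15110e+02 1.60975e+02 1.20627e+02 3.60000e-02 4.00000e-03 1.70000e-02]
```

View pics/end_scene.png

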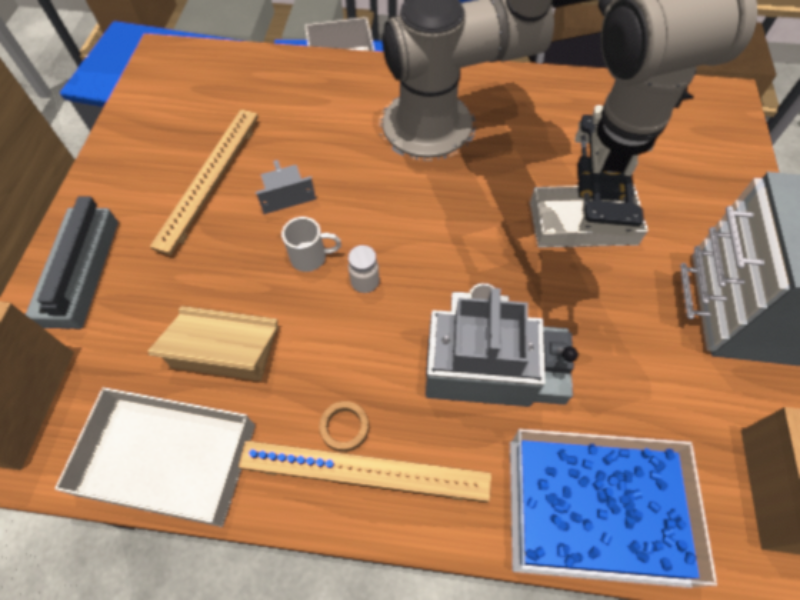

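The hopper is seated at (488,335), the cup stands on the plate at (485,293), and the lever ball is fully over at (570,354). By the depth fit its centre is x ≈ 622 mm, matching the 1.0 rad position. The jar, mug and tape are where they started.

```bash
python3 -c "
from cell import hand_in; print(hand_in())"
```

```text
the job is handed in; nothing more can be done
None
```

The job is handed in, and my last camera check showed the hopper home on the pegs, the cup upright about 6 mm from the plate centre, and the feed lever fully over; the hand-in returned no verdict.

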